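# Pack the specimen carrier

### The arm

A 6-joint arm with a two-finger parallel gripper is mounted at the origin on a cart in front of the work surface, level with it; the furniture and walls round the work are solid. World frame = base frame: x ahead of the robot, y to its left, z up, the work surface at z = 0. Lengths are in mm, angles in degrees, forces in N, time in s.
With the tool pointing down it reaches from about 350 to 850 mm from the base axis. Payload 8.1 kg.
Tool frame: the origin (TCP) lies at the very end of the fingers, on their centre line; the grasp point (between the pads) lies 19 mm behind it; z points along the fingers, y is the direction in which the jaws open and shut (so a half turn about z gives the same grasp; the last joint's range is limited). The gripper opens to 85 mm and grips with 20 to 120 N. Pads are 22 mm wide; open, the fingers measure 114 mm over their backs; the gripper's body (76 mm by 85 mm) begins 54 mm behind the grasp point. The pads swing forward as they close: fully open they stand 13 mm farther back than shut.
Start: joints at [-71.471, 7.471, 85.268, -0, 87.261, -4.893], TCP at [238.525, -550.555, 231.292] pointing down, gripper open.
Joint ranges: [-169.43, 169.43], [-51.17, 129.36], [1.28, 143.12], [-76.62, 256.62], [0, 156.53], [-152.29, 152.29]. Speed limits (degrees/s): [136.94, 136.94, 159.86, 180, 180, 180].

### API

Orientations are given as [roll, pitch, yaw] about the fixed x, y, z axes, in that order (R = Rz(yaw) Ry(pitch) Rx(roll)).
In Python, from bench import r, eyes gives the robot as it stands. The module is installed in compiled form; this text tells all that it offers.
- The arm moves only by the tool play_rows, never from a script. Its argument "deltas" is a list of rows, each a list of 3 entries, a list of its own where there are three numbers: the shift along the tool's x, y, z in m, then the turn, a rotation vector about the tool's x, y, z in rad, then the closure, from 0 (fully open) to 1 (shut). A call has 1 to 8 rows; each row shifts and turns the pose as measured when the row begins, along the tool's axes as they then stand; what a row does not reach is not made up. A row lasts 1/8 s, in which the tool goes at most 62.5 mm and 10.7 degrees, less where a joint would pass 70% of its speed; a pose out of reach is approached as far as the arm can. A call with a gripper value outside its range is refused whole. The fingers move at their own pace and stop on an object; "force" is the grip in N (left out, the last holds). Time passes only in rows, so rows that do not move let the fingers close. It gives the time, the measured TCP pose, the force and the opening at its end, in the units of the state.
- r.sense(): the state, without advancing time (a new reading comes with each control period).
- eyes.snapshot(name): name is "side" or "top" or "wrist"; returns the picture (480x640x3 uint8, red, green, blue); there is no depth.
- eyes.get_calibration(name): a dict with "mtx" (3x3 intrinsics, pixels), "R" (3x3) and "t" (3): a world point X has camera coordinates R X + t; the wrist camera has in their place "T_tool_cam" (4x4, takes a point from camera to tool coordinates, whose origin is the TCP and whose axes are the flange's). Camera axes: x right, y down, z forward; pixel columns grow to the right and rows downward; lengths in mm; the calibration is good to about 2 mm. The wrist camera is an equidistant fisheye: a pixel r from the principal point sees the ray r / f radians off the axis. A picture is of the moment at which its call begins: read the wrist's pose just before it. get_calibration takes no time and is no camera call.
- r.hand_in(): hands the job in, once; it reports no verdict.
The state is a dict: "time": time; "joint_pos": joint angles; "qd": joint speeds; "joint_efforts": joint torques, N m; "tool_pos": TCP position; "tcp_rot": TCP orientation; "ft_force": force on the tool from outside, world axes, zero at the start; "wrist_torque": the same for the moment, N m; "finger_gap": finger opening in mm.
Only numpy, scipy, OpenCV 4.12 (cv2) and the standard library are available. Lean on these libraries where they do the work, as an engineer would, in place of code of your own. Each camera call takes 0.05 s, during which the arm holds its last target. There are 200 camera calls.

### The job

Pack the flat grey carrier on the left for the courier: stand one lidded specimen cup in each of the two wide round holders, stand the small dropper vial in the small round holder, and lay the stoppered tube lengthwise in the cradle's channel. Keep the cups and the vial upright all the way, and leave the open beaker and the pen where they are.

Things in the scene. Friction and masses are not known exactly. Their poses are not given: they have to be found in the camera images.
- cup_1: lidded white plastic specimen cup standing on the counter: round, 55 mm tall, body 45 across, lid (top 10 mm) 49 across; it has a lid, unlike the open clear beaker. Mass about 0.035 kg. Origin at the centre of its underside, z up.
- cup_2: second lidded white plastic specimen cup standing on the counter: round, 55 mm tall, body 45 across, lid (top 10 mm) 49 across; it has a lid, unlike the open clear beaker. Mass about 0.035 kg. Origin at the centre of its underside, z up.
- vial: small dropper vial standing on the counter: round, 58 mm tall, body 26 across and 42 high, cap above it 17 across. Mass about 0.02 kg. Origin at the centre of its underside, z up.
- tube: stoppered sample tube lying flat on the counter (it does not roll): 84 mm long along its y, 15 wide (x) and 15 high (z). Mass about 0.014 kg. Origin at the centre of its underside. Either end may point either way.
- cup_holder_1: Plastic cup holder in the grey carrier: grey plate 88 (x) x 108 (y) x 6 mm with a centred white round rim, 66 inside, 73 outside, its top 16 above the origin. Fixed, in any of the carrier's 4 places. Origin: centre of its underside, 5.5 mm above the counter; pocket floor 6 above the origin. The two cup holders are alike; either cup may go in either.
- cup_holder_2: Plastic cup holder in the grey carrier: grey plate 88 (x) x 108 (y) x 6 mm with a centred white round rim, 66 inside, 73 outside, its top 16 above the origin. Fixed, in any of the carrier's 4 places. Origin: centre of its underside, 5.5 mm above the counter; pocket floor 6 above the origin. Carrier: flat, 194 x 234, walls 14 high; places 2 by 2, 90 apart along x, 110 along y.
- vial_holder: Plastic vial holder in the grey carrier: grey plate 88 (x) x 108 (y) x 6 mm with a small centred white round rim, 44 inside, 51 outside, its top 16 above the origin. Fixed, in any of the carrier's 4 places. Origin: centre of its underside, 5.5 mm above the counter; pocket floor 6 above the origin.
- tube_cradle: Plastic cradle in the grey carrier: grey plate 88 (x) x 108 (y) x 6 mm without round rim; straight channel along its y, 32 wide, 100 long between end stops, white cheeks 17 above the origin and only 34 to 48 from the middle, so fingers have room at the middle. Fixed, in any of the carrier's 4 places. Origin: centre of its underside, 5.5 mm above the counter; pocket floor 6 above the origin.
- glass_beaker: open clear glass beaker, 50 mm across and 67 tall, standing on the counter among the things to pack; it has no lid and is not to be packed. Loose. Origin at the centre of its underside.
- pen: capped pen lying on the counter, 138 mm long (along its y), 14 wide, 12 high; not to be packed. Loose. Origin at the centre of its underside.

How it is judged:
By the outcome, as a careful person would: the job done as asked, in the order asked, and still so for the second after the job is handed in, with the robot touching nothing.
It also fails if it takes over 104 s, if anything falls off the work surface, if the arm or the gripper's body presses on something with over 40 N, if the wrist force passes 120 N, or if a joint passes its speed limit or range.

## Working session

There is one attempt and no reset: what is moved stays moved. The work goes in short steps, Python scripts to look and compute and a tool call to move; the robot and the scene stay as the last step left them, time stands still between calls to the robot, and variables do not carry over. Pictures are saved under pics/ and viewed, about 12 in all and at most 16, crops included, and the job is handed in when it is done.

Besides the shell and the picture viewer there is one more tool, called as name(argument=value, ...) on one line, values as JSON. play_rows: Moves the arm, as the interface text tells. Its arguments: {"type":"object","properties":{"deltas":{"type":"array"},"force":{"type":"number"}},"required":["deltas"]}

```bash
mkdir -p pics
python3 - <<'E'
from bench import r,eyes
import cv2
for n in("top","side"):
    cv2.imwrite(f"pics/{n}0.png",eyes.snapshot(n)[:,:,::-1])
    print(eyes.get_calibration(n))
print(eyes.get_calibration("wrist"))
print(r.sense())
E
```

```text
{'mtx': array([[562.43218117,   0.        , 317.21193723],
       [  0.        , 562.43218117, 236.60273027],
       [  0.        ,   0.        ,   1.        ]]), 'R': array([[-0.00849933, -0.99990067, -0.01124313],
       [-0.99538617,  0.0095345 , -0.09547492],
       [ 0.09557264,  0.01037978, -0.99536834]]), 't': array([ -10.79894572,  542.18104963, 1402.26885716])}
{'mtx': array([[519.4960863 ,   0.        , 311.72157101],
       [  0.        , 519.4960863 , 234.85906458],
       [  0.        ,   0.        ,   1.        ]]), 'R': array([[ 0.94434086, -0.32866829, -0.01405321],
       [-0.20372359, -0.55073562, -0.80943621],
       [ 0.25829641,  0.76724665, -0.58703964]]), 't': array([-534.53291045,  132.40596418, 1073.7451341 ])}
{'mtx': array([[371.64829954,   0.        , 322.86389186],
       [  0.        , 371.64829954, 236.10485171],
       [  0.        ,   0.        ,   1.        ]]), 'T_tool_cam': array([[ 4.90052582e-04, -9.62477167e-01, -2.71362235e-01,
         6.88361032e+01],
       [ 9.99999846e-01,  5.42220183e-04, -1.17267753e-04,
        -5.22221143e-01],
       [ 2.60005615e-04, -2.71362136e-01,  9.62477285e-01,
        -1.41949036e+02],
       [ 0.00000000e+00,  0.00000000e+00,  0.00000000e+00,
         1.00000000e+00]])}
{'time': 0.1, 'joint_pos': array([-7.14705148e+01,  7.51004515e+00,  8.53234746e+01, -2.69714874e-04,
        8.72617642e+01, -4.89246864e+00]), 'qd': array([ 0.01159144, -0.06404009, -0.17076461,  0.05422033, -0.01144142,
       -0.05049417]), 'joint_efforts': array([ 1.55126403e-03, -5.70954788e+01, -5.01940763e+01,  3.34246874e-05,
        8.15014530e-03, -5.71671990e-05]), 'tool_pos': array([ 238.3658412 , -550.07797267,  230.35283611]), 'tcp_rot': array([-1.79905040e+02, -7.85797534e-03,  2.34219605e+01]), 'ft_force': array([-0.36432485,  0.15010829, -0.03032484]), 'wrist_torque': array([-0.07891875,  0.00877137, -0.0317211 ]), 'finger_gap': 85.36648264600085}
```

View pics/top0.png

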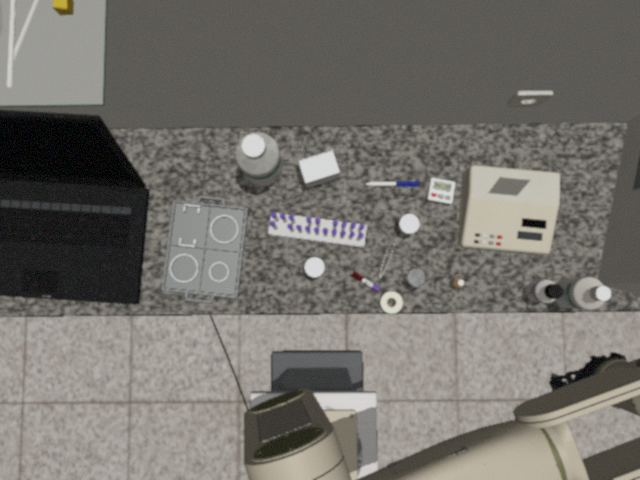

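View pics/side0.png

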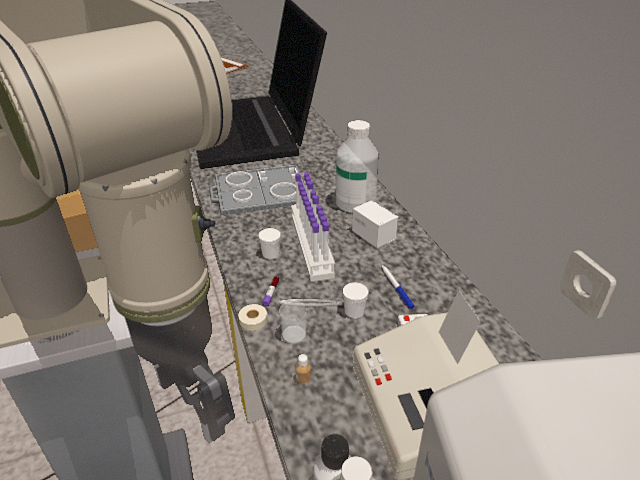

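Top view: the carrier is at about (205,248), with wide holders at (225,229) and (184,268), the vial holder at (219,271) and the cradle at (187,228). The cups are at (409,224) and (315,267), the vial at (458,282), the tube at (366,281), the beaker at (416,278) and the pen at (393,183). I'll zoom in for precision.

```bash
cat > h.py <<'E'
import numpy as np,cv2
from bench import r,eyes
def px2w(n,u,v,z):
    c=eyes.get_calibration(n);K,R,t=[np.array(c[k]) for k in("mtx","R","t")]
    d=R.T@np.linalg.inv(K)@[u,v,1];o=-R.T@t
    return o+d*(z-o[2])/d[2]
def w2px(n,X):
    c=eyes.get_calibration(n);p=c["mtx"]@(c["R"]@np.array(X,float)+c["t"]);return p[:2]/p[2]
def Rt(s):
    from scipy.spatial.transform import Rotation as Ro
    return Ro.from_euler("xyz",s["tcp_rot"],degrees=True).as_matrix(),np.array(s["tool_pos"])
def wpx2w(s,u,v,z):
    c=eyes.get_calibration("wrist");K=c["mtx"];x=(u-K[0,2])/K[0,0];y=(v-K[1,2])/K[1,1]
    th=np.hypot(x,y);d=np.array([x/th*np.sin(th),y/th*np.sin(th),np.cos(th)])
    T=c["T_tool_cam"];R,t=Rt(s);o=R@T[:3,3]+t;d=R@T[:3,:3]@d
    return o+d*(z-o[2])/d[2]
E
python3 - <<'E'
from h import *
im=cv2.imread("pics/top0.png")
def g(x0,y0,x1,y1,k): 
    return cv2.resize(im[y0:y1,x0:x1],None,fx=k,fy=k,interpolation=cv2.INTER_CUBIC)
a=g(160,190,260,305,5.0);b=g(300,205,480,320,4.4)
cv2.imwrite("pics/a.png",np.hstack([a[:,:],])) 
A=g(150,170,310,310,4)[:, :];
o=np.zeros((1200//2,800,3),np.uint8)
l=g(160,195,256,305,2.7*1.0)
cv2.imwrite("pics/z1.png",g(160,195,256,305,5)); cv2.imwrite("pics/z2.png",g(300,205,480,315,4.4))
for n,u,v,z in [("h1",225,229,21),("h2",184,268,21),("vh",219,271,21),("cr",187,228,21),("cupA",409,224,55),("cupB",315,267,55),("vial",460,283,58),("tube",366,281,15),("beaker",416,278,67),("c1",175,200,14),("c2",246,207,14),("c3",238,297,14),("c4",165,291,14)]: print(n,px2w("top",u,v,z).round())
E
```

```text
h1 [564. 220.  21.]
h2 [466. 324.  21.]
vh [457. 234.  21.]
cr [568. 317.  21.]
cupA [ 569. -245.   55.]
cupB [464. -10.  55.]
vial [ 421. -366.   58.]
tube [ 429. -138.   15.]
beaker [ 434. -257.   67.]
c1 [642. 351.  14.]
c2 [622. 167.  14.]
c3 [391. 187.  14.]
c4 [408. 373.  14.]
```

View pics/z1.png

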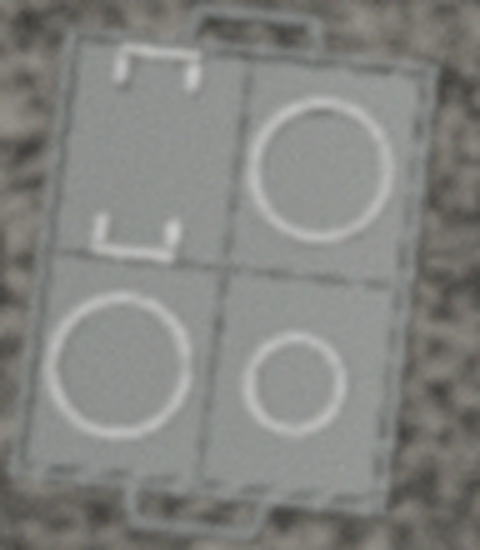

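View pics/z2.png

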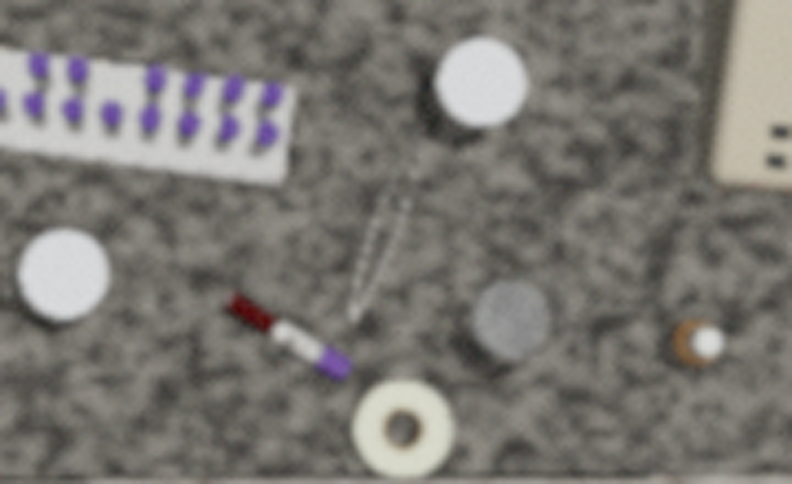

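The crops show (crop pixels): holder rings at (321,169), (120,365) and small (295,384); cradle ends at (159,50) and (137,252); cup tops at (481,84) and (64,275); vial cap at (709,342); tube ends at (235,302) and (350,370); beaker at (512,316); tape roll at (403,428).

Run:
```python
from h import *
def q(n,x,y,z,k,x0,y0):
    p=px2w("top",(x+.5)/k-.5+x0,(y+.5)/k-.5+y0,z); print(n,p.round(1)); return p
A=(5,160,195);B=(4.4,300,205)
h1=q("h1",321,169,21.5,*A);h2=q("h2",120,365,21.5,*A);v=q("vh",295,384,21.5,*A)
a=q("crtop",159,50,22,*A);b=q("crbot",137,252,22,*A);c=(a+b)/2
yx=lambda d:np.degrees(np.arctan2(d[1],d[0]))
print("cr",c,"len",np.linalg.norm(a-b),"yaw",yx(a-b),yx(h1-v),yx(c-h2), np.linalg.norm(h1-v),np.linalg.norm(c-h2),np.linalg.norm(h1-c))
q("cupA",481,84,55,*B);q("cupB",64,275,55,*B);q("vcap",709,342,58,*B);q("vbody",697,342,42,*B)
a=q("t1",235,302,10,*B);b=q("t2",350,370,10,*B);print("tube",(a+b)/2,np.linalg.norm(a-b),yx(a-b))
q("beaker",512,316,67,*B);q("tape",403,428,15,*B);q("rackcorner",290,90,60,*B);q("rackbot",280,184,0,*B)
q("twz1",352,315,3,*B);q("twz2",415,170,3,*B)
print(px2w("side",358,205,0),px2w("top",258,150,120))
```

```text
h1 [565.8 222.9  21.5]
h2 [466.6 324.5  21.5]
vh [456.2 235.3  21.5]
crtop [628.  306.6  22. ]
crbot [524.1 316.5  22. ]
cr [576.07572059 311.51453887  22.        ] len 104.40233201031869 yaw -5.4422739600682695 -6.456618753374484 -6.74584481814188 110.33078072556182 110.21213842061303 89.22613201703706
cupA [ 569.3 -244.5   55. ]
cupB [463.5  -7.8  55. ]
vcap [ 422.8 -367.6   58. ]
vbody [ 423.  -364.7   42. ]
t1 [ 448.8 -106.    10. ]
t2 [ 409.  -171.9   10. ]
tube [ 428.94037839 -138.95727243   10.        ] 76.91654746837654 58.837220628287525
beaker [ 438.  -256.7   67. ]
tape [ 375.6 -201.1   15. ]
rackcorner [ 566.4 -136.1   60. ]
rackbot [ 517.9 -133.9    0. ]
twz1 [ 440.9 -174.3    3. ]
twz2 [ 525.2 -212.7    3. ]
[731.57703541 110.42066398   0.        ] [744.01680073 124.21607996 120.        ]
```

play_rows(deltas=[[[0.053, -0.019, 0], [0, 0, 0.136], 0], [[0.05, -0.026, 0], [0, 0, 0.136], 0], [[0.046, -0.032, 0], [0, 0, 0.136], 0], [[0.041, -0.038, 0], [0, 0, 0], 0], [[0.041, -0.038, 0], [0, 0, 0], 0], [[0.041, -0.038, 0], [0, 0, 0], 0], [[0.041, -0.038, 0], [0, 0, 0], 0]], force=30)

```text
time: 0.98
tool_pos: [532.4, -279.9, 226.7]
tcp_rot: [-179.7, 0.3, -1.2]
ft_force: [0.9, -0.5, -0.1]
finger_gap: 85.4
```

Run:
```python
from h import *
s=r.sense();im=eyes.snapshot("wrist");cv2.imwrite("pics/w1.png",im[:,:,::-1]);np.save("s1.npy",s,allow_pickle=True);print(s["tool_pos"],s["tcp_rot"])
```

```text
[ 532.35883117 -279.86541101  226.69132402] [-179.71726403    0.25481309   -1.1992808 ]
```

View pics/w1.png

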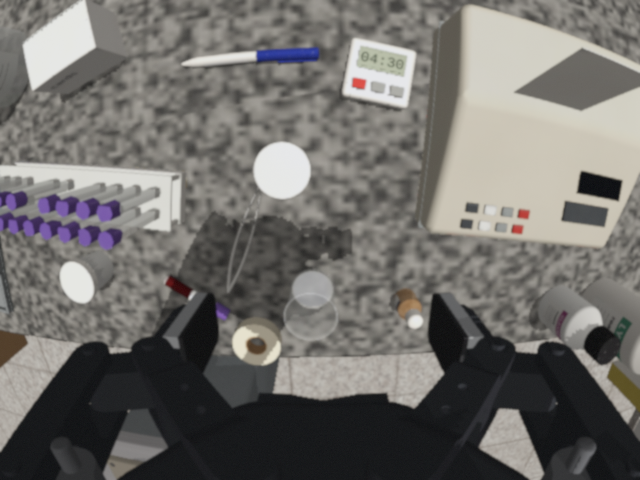

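The wrist view shows cup A's lid at (282,170), cup B's lid at (77,282), the vial cap at (415,322), the tube from (170,281) to (224,314), and the beaker rim at (311,316).

Run:
```python
from h import *
s=np.load("s1.npy",allow_pickle=True).item()
for n,u,v,z in [("A",282,170,55),("B",77,282,55),("vcap",415,322,58),("t1",170,281,10),("t2",224,314,10),("beaker",311,316,67),("tape",257,343,15),("boxbase",422,228,0),("rackbase",172,231,0)]: print(n,wpx2w(s,u,v,z).round(1))
```

```text
A [ 570.6 -244.6   55. ]
B [464.8  -9.2  55. ]
vcap [ 424.3 -365.6   58. ]
t1 [ 450.1 -106.3   10. ]
t2 [ 410.6 -165.5   10. ]
beaker [ 439.4 -265.8   67. ]
tape [ 376.5 -200.9   15. ]
boxbase [ 502.8 -381.5    0. ]
rackbase [ 504.9 -113.2    0. ]
```

play_rows(deltas=[[[0.019, -0.018, 0], [0, 0, -0.02], 0], [[0.018, -0.017, 0.02], [0, 0, 0], 0], [[0, 0, 0.04], [0, 0, 0], 0], [[0, 0, 0.04], [0, 0, 0], 0], [[0, 0, 0.03], [0, 0, 0], 0]])

```text
time: 1.65
tool_pos: [577.9, -234.6, 94.4]
tcp_rot: [-179.6, -0.1, 0.5]
ft_force: [0.1, -0.3, -0.1]
finger_gap: 85.5
```

play_rows(deltas=[[[-0.008, 0.01, 0], [0, 0, 0], 0], [[0, 0, 0], [0, 0, 0], 0]])

```text
time: 1.9
tool_pos: [567.3, -244.4, 91.6]
tcp_rot: [-179.4, 0.2, 0.6]
ft_force: [0.7, 0.5, 0.3]
finger_gap: 85.3
```

play_rows(deltas=[[[0.003, 0, 0.03], [0, 0, 0], 0], [[0, 0, 0.03], [0, 0, 0], 0], [[0, 0, 0.014], [0, 0, 0], 0], [[0, 0, 0], [0, 0, 0], 0]])

```text
time: 2.4
tool_pos: [574.9, -247.8, 24.7]
tcp_rot: [-179.8, -0.4, 0.4]
ft_force: [-0.7, 0.4, 0.7]
finger_gap: 85.6
```

play_rows(deltas=[[[-0.003, -0.002, 0.012], [0, 0, 0], 0], [[0, 0, 0], [0, 0, 0], 0]])

```text
time: 2.65
tool_pos: [573.2, -246.5, 14.6]
tcp_rot: [-179.9, -0.6, 0.4]
ft_force: [-0.7, 0.4, -0.0]
finger_gap: 85.5
```

play_rows(deltas=[[[-0.003, -0.002, 0.002], [0, 0, 0], 0.3], [[0, 0, 0], [0, 0, 0], 0.5], [[0, 0, 0], [0, 0, 0], 0.7], [[0, 0, 0], [0, 0, 0], 0.7], [[0, 0, 0], [0, 0, 0], 0.7], [[0, 0, 0], [0, 0, 0], 0.7]], force=30)

```text
time: 3.4
tool_pos: [571.1, -244.8, 14.2]
tcp_rot: [-179.9, -0.7, 0.4]
ft_force: [1.0, -0.5, -0.5]
finger_gap: 47.9
```

play_rows(deltas=[[[0, 0, 0], [0, 0, 0], 0.7], [[0, 0, 0], [0, 0, 0], 0.7], [[0, 0, -0.02], [0, 0.01, 0], 0.7], [[0, 0, -0.05], [0, 0, 0], 0.7], [[0, 0, -0.05], [0, 0, 0], 0.7], [[0, 0, -0.05], [0, 0, 0], 0.7], [[0, 0, -0.03], [0, 0, 0], 0.7], [[0, 0, 0], [0, 0, 0], 0.7]])

```text
time: 4.4
tool_pos: [566.6, -245.3, 227.9]
tcp_rot: [179.9, -1.6, 0.4]
ft_force: [-0.5, 0.2, -0.5]
finger_gap: 47.9
```

Run:
```python
from h import *
s=r.sense();print(s["tool_pos"],s["tcp_rot"],s["finger_gap"])
cv2.imwrite("pics/w2.png",np.hstack([eyes.snapshot("wrist")[200:480,120:520,::-1],eyes.snapshot("side")[130:410,150:550,::-1]]))
```

```text
[ 566.6107809  -245.27490038  227.92661093] [179.93774068  -1.64855709   0.44840321] 47.90622450757075
```

View pics/w2.png

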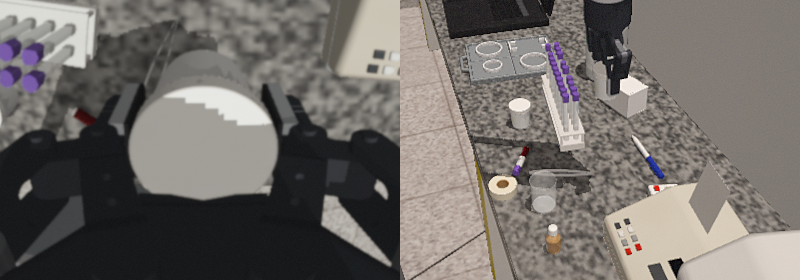

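play_rows(deltas=[[[0, -0.03, 0], [0, -0.014, 0], 0.7], [[0, -0.055, 0], [0, -0.014, 0], 0.7], [[0, -0.058, 0], [0, 0, 0], 0.7], [[0, -0.058, 0], [0, 0, 0], 0.7], [[0, -0.058, 0], [0, 0, 0], 0.7], [[0, -0.058, 0], [0, 0, 0], 0.7], [[0, -0.05, 0], [0, 0, 0], 0.7], [[0, -0.03, 0], [0, 0, 0], 0.7]])

```text
time: 5.5
tool_pos: [552.9, 162.7, 207.2]
tcp_rot: [-179.7, 1.8, 0.1]
ft_force: [-0.0, 0.1, -1.1]
finger_gap: 47.8
```

play_rows(deltas=[[[0, 0, 0], [0, 0, 0], 0.7]])

```text
time: 5.62
tool_pos: [551.3, 164.7, 204.9]
tcp_rot: [-179.8, 2.0, 0.3]
ft_force: [-0.3, -0.9, 0.1]
finger_gap: 48.0
```

play_rows(deltas=[[[0.01, -0.03, 0], [0, 0.01, 0], 0.7], [[0.004, -0.024, 0.02], [0, 0.008, 0], 0.7], [[0, 0, 0.04], [0, 0, 0], 0.7], [[0, 0, 0.04], [0, 0, 0], 0.7], [[0, 0, 0.01], [0, 0, 0], 0.7], [[0, 0, 0], [0, 0, 0], 0.7]])

```text
time: 6.38
tool_pos: [559.9, 213.8, 85.1]
tcp_rot: [180.0, 1.5, 0.1]
ft_force: [0.6, 0.5, -0.8]
finger_gap: 47.8
```

play_rows(deltas=[[[0.006, -0.009, 0], [0, 0.02, 0], 0.7], [[0, 0, 0], [0, 0, 0], 0.7], [[0, 0, 0.02], [0, 0, 0], 0.7], [[0, 0, 0.01], [0, 0, 0], 0.7], [[0, 0, 0], [0, 0, 0], 0.7]])

```text
time: 7.0
tool_pos: [569.2, 223.7, 57.5]
tcp_rot: [-179.9, -0.1, 0.1]
ft_force: [0.2, -0.2, -0.4]
finger_gap: 47.5
```

play_rows(deltas=[[[-0.003, 0, 0.015], [0, 0, 0], 0.7], [[0, 0, 0.01], [0, 0, 0], 0.7], [[0, 0, 0], [0, 0, 0], 0.7], [[0, 0, 0], [0, 0, 0], 0.7]])

```text
time: 7.5
tool_pos: [565.4, 223.6, 30.0]
tcp_rot: [-180.0, -0.0, 0.1]
ft_force: [1.2, -0.6, 0.6]
finger_gap: 47.8
```

play_rows(deltas=[[[0, 0, 0.003], [0, 0, 0], 0.7], [[0, 0, 0], [0, 0, 0], 0.7], [[0, 0, 0.001], [0, 0, 0], 0.7], [[0, 0, 0], [0, 0, 0], 0.7]])

```text
time: 8.0
tool_pos: [566.4, 223.8, 27.0]
tcp_rot: [-179.9, -0.1, 0.1]
ft_force: [-0.1, -0.0, -0.9]
finger_gap: 48.2
```

play_rows(deltas=[[[0, 0, 0.002], [0, 0, 0], 0.7], [[0, 0, 0], [0, 0, 0], 0.7], [[0, 0, 0], [0, 0, 0], 0.7]])

```text
time: 8.38
tool_pos: [566.9, 223.9, 25.6]
tcp_rot: [-179.9, -0.2, 0.1]
ft_force: [-0.6, 0.0, 0.4]
finger_gap: 48.0
```

play_rows(deltas=[[[0, 0, 0], [0, 0, 0], 0.35], [[0, 0, 0], [0, 0, 0], 0.2], [[0, 0, 0], [0, 0, 0], 0.1], [[0, 0, 0], [0, 0, 0], 0.1], [[0, 0, -0.02], [0, 0, 0], 0.1], [[0, 0, -0.04], [0, 0, 0], 0.1], [[0, 0, -0.05], [0, 0, 0], 0.1], [[0, 0, -0.05], [0, 0, 0], 0.0]])

```text
time: 9.38
tool_pos: [563.2, 222.8, 188.3]
tcp_rot: [179.9, 0.3, 0.1]
ft_force: [-0.4, 0.3, -0.8]
finger_gap: 85.2
```

play_rows(deltas=[[[-0.02, 0.04, -0.02], [0, 0, 0], 0], [[-0.02, 0.046, 0], [0, 0, 0], 0], [[-0.02, 0.046, 0], [0, 0, 0], 0], [[-0.02, 0.046, 0], [0, 0, 0], 0], [[-0.015, 0.03, 0], [0, 0, 0], 0], [[0, 0, 0], [0, 0, 0], 0], [[0, 0, 0], [0, 0, 0], 0]])

```text
time: 10.25
tool_pos: [471.8, 10.3, 227.9]
tcp_rot: [-179.9, -1.3, 0.2]
ft_force: [0.3, 0.4, 0.5]
finger_gap: 85.5
```

Run:
```python
from h import *
s=r.sense();print(s["tool_pos"],s["tcp_rot"],s["finger_gap"])
np.save("s3.npy",s,allow_pickle=True);cv2.imwrite("pics/w3.png",eyes.snapshot("wrist")[:,:,::-1])
```

```text
[471.83788264  10.2896972  227.89473589] [-1.79925681e+02 -1.30849221e+00  1.54362865e-01] 85.51713607318574
```

View pics/w3.png

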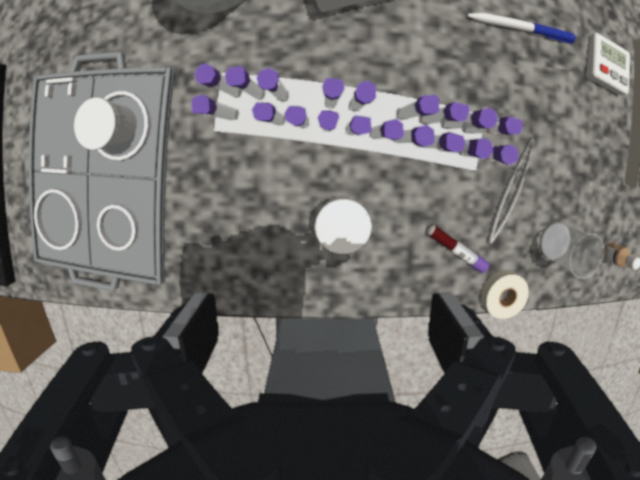

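Cup A stands in holder 1 (lid at (97,124), ring at (121,126)). Cup B's lid is at (343,226), the left ring at (56,219), the small ring at (116,228), and the tube runs (432,229)–(485,266).

Run:
```python
from h import *
s=np.load("s3.npy",allow_pickle=True).item()
for n,u,v,z in [("B",343,226,55),("h2",56,219,21.5),("vh",116,228,21.5),("placedlid",97,124,66.5),("t1",432,229,10),("t2",485,266,10)]: print(n,wpx2w(s,u,v,z).round(1))
```

```text
B [464.9  -6.5  55. ]
h2 [466.6 323.   21.5]
vh [455.3 234.8  21.5]
placedlid [564.7 219.7  66.5]
t1 [ 452.1 -101.2   10. ]
t2 [ 410.8 -167.3   10. ]
```

play_rows(deltas=[[[-0.004, 0.01, 0.02], [0, -0.01, 0], 0], [[-0.004, 0.009, 0.04], [0, 0, 0], 0], [[0, 0, 0.04], [0, 0, 0], 0], [[0, 0, 0.02], [0, 0, 0], 0], [[0, 0, 0], [0, 0, 0], 0]])

```text
time: 10.92
tool_pos: [463.4, -7.3, 98.8]
tcp_rot: [-179.9, -0.3, 0.5]
ft_force: [0.1, 0.8, 1.1]
finger_gap: 85.5
```

Everything agrees. Descending on cup B at about (464.5,-7.5).

play_rows(deltas=[[[0.001, 0, 0.03], [0, 0, 0], 0], [[0, 0, 0.03], [0, 0, 0], 0], [[0, 0, 0.012], [0, 0, 0], 0], [[0, 0, 0], [0, 0, 0], 0], [[0, 0, 0], [0, 0, 0], 0]])

```text
time: 11.55
tool_pos: [467.3, -6.9, 27.9]
tcp_rot: [-179.9, -0.5, 0.7]
ft_force: [-0.5, -0.8, -0.3]
finger_gap: 85.1
```

play_rows(deltas=[[[-0.003, 0, 0.014], [0, 0, 0], 0], [[0, 0, 0], [0, 0, 0], 0], [[0, 0, 0], [0, 0, 0], 0.3], [[0, 0, 0], [0, 0, 0], 0.5], [[0, 0, 0], [0, 0, 0], 0.7], [[0, 0, 0], [0, 0, 0], 0.7], [[0, 0, 0], [0, 0, 0], 0.7], [[0, 0, 0], [0, 0, 0], 0.7]])

```text
time: 12.55
tool_pos: [466.4, -7.2, 15.5]
tcp_rot: [-180.0, -0.8, 0.7]
ft_force: [-0.4, -0.3, 0.0]
finger_gap: 48.0
```

play_rows(deltas=[[[0, 0, 0], [0, 0, 0], 0.7], [[0, 0, -0.02], [0, -0.014, 0], 0.7], [[0, 0, -0.05], [0, 0, 0], 0.7], [[0, 0, -0.05], [0, 0, 0], 0.7], [[0, -0.02, -0.03], [0, 0, 0], 0.7], [[0, -0.045, 0], [0, 0, 0], 0.7], [[0, -0.045, 0], [0, 0, 0], 0.7], [[0, -0.045, 0], [0, 0, 0], 0.7]])

```text
time: 13.55
tool_pos: [464.6, 149.4, 171.0]
tcp_rot: [-179.9, 0.0, 0.3]
ft_force: [-0.1, -0.8, -1.0]
finger_gap: 48.3
```

play_rows(deltas=[[[0, -0.045, 0], [0, 0, 0], 0.7], [[0, -0.04, 0], [0, 0, 0], 0.7], [[0, -0.03, 0], [0, 0, 0], 0.7], [[0, 0, 0], [0, 0, 0], 0.7]])

```text
time: 14.05
tool_pos: [462.8, 271.1, 171.1]
tcp_rot: [-179.9, 0.0, 0.5]
ft_force: [-0.1, -0.4, 0.0]
finger_gap: 48.0
```

play_rows(deltas=[[[0.002, -0.03, 0], [0, 0, 0], 0.7], [[0.002, -0.02, 0.02], [0, 0, 0], 0.7], [[0, 0, 0.04], [0, 0, 0], 0.7], [[0, 0, 0.03], [0, 0, 0], 0.7], [[0, 0, 0], [0, 0, 0], 0.7], [[0, 0, 0], [0, 0, 0], 0.7]])

```text
time: 14.8
tool_pos: [468.5, 318.5, 80.7]
tcp_rot: [-180.0, -0.1, 0.4]
ft_force: [-0.6, -0.4, -0.6]
finger_gap: 47.9
```

play_rows(deltas=[[[-0.001, -0.006, 0.01], [0, 0, 0], 0.7], [[0, 0, 0.02], [0, 0, 0], 0.7], [[0, 0, 0.012], [0, 0, 0], 0.7], [[0, 0, 0], [0, 0, 0], 0.7], [[0, 0, 0], [0, 0, 0], 0.7]])

```text
time: 15.42
tool_pos: [469.2, 325.4, 38.5]
tcp_rot: [-179.9, -0.3, 0.4]
ft_force: [0.6, -0.2, 1.4]
finger_gap: 47.9
```

play_rows(deltas=[[[-0.002, 0.001, 0.006], [0, 0, 0], 0.7], [[0, 0, 0.003], [0, 0, 0], 0.7], [[0, 0, 0], [0, 0, 0], 0.7], [[0, 0, 0], [0, 0, 0], 0.7]])

```text
time: 15.92
tool_pos: [467.7, 324.7, 29.8]
tcp_rot: [-179.8, -0.4, 0.4]
ft_force: [-0.7, -0.2, -1.0]
finger_gap: 48.3
```

play_rows(deltas=[[[0, 0, 0.003], [0, 0, 0], 0.7], [[0, 0, 0], [0, 0, 0], 0.7], [[0, 0, 0], [0, 0, 0], 0.7]])

```text
time: 16.3
tool_pos: [468.1, 324.9, 27.1]
tcp_rot: [-179.8, -0.4, 0.4]
ft_force: [-0.6, 0.1, -0.5]
finger_gap: 47.7
```

play_rows(deltas=[[[0, 0, 0], [0, 0, 0], 0.35], [[0, 0, 0], [0, 0, 0], 0.2], [[0, 0, 0], [0, 0, 0], 0.1], [[0, 0, 0], [0, 0, 0], 0.1], [[0, 0, -0.02], [0, 0, 0], 0.1], [[0, 0, -0.04], [0, 0, 0], 0.1], [[0, 0, -0.05], [0, 0, 0], 0.1], [[0, 0.01, -0.05], [0, 0, 0], 0.0]])

```text
time: 17.3
tool_pos: [464.2, 313.0, 190.5]
tcp_rot: [180.0, -0.0, 0.4]
ft_force: [0.7, 0.8, 0.6]
finger_gap: 85.6
```

play_rows(deltas=[[[0, 0.05, 0], [0, 0, 0], 0], [[0, 0.055, 0], [0, 0, 0], 0], [[0, 0.055, 0], [0, 0, 0], 0], [[0, 0.055, 0], [0, 0, 0], 0], [[0, 0.055, 0], [0, 0, 0], 0], [[0, 0.055, 0], [0, 0, 0], 0], [[0, 0.055, 0], [0, 0, 0], 0], [[0, 0.055, 0], [0, 0, 0], 0]])

```text
time: 18.3
tool_pos: [474.1, -130.0, 211.2]
tcp_rot: [-179.8, -1.8, 0.9]
ft_force: [1.5, -0.0, 0.2]
finger_gap: 85.6
```

play_rows(deltas=[[[-0.012, 0.05, 0], [0, -0.015, 0], 0], [[-0.012, 0.05, 0], [0, 0, 0], 0], [[-0.012, 0.05, 0], [0, 0, 0], 0], [[-0.012, 0.045, 0], [0, 0, 0], 0], [[-0.004, 0.02, 0.01], [0, 0, 0], 0], [[0, 0, 0.02], [0, 0, 0], 0], [[0, 0, 0], [0, 0, 0], 0]])

```text
time: 19.18
tool_pos: [424.2, -355.9, 187.9]
tcp_rot: [179.9, -1.4, 0.6]
ft_force: [-0.4, 0.3, 0.5]
finger_gap: 85.4
```

Run:
```python
from h import *
s=r.sense();print(s["tool_pos"],s["tcp_rot"],s["finger_gap"])
np.save("s4.npy",s,allow_pickle=True);cv2.imwrite("pics/w4.png",eyes.snapshot("wrist")[:,:,::-1])
```

```text
[ 424.22367942 -355.85289127  187.88547752] [179.89345527  -1.4183749    0.61039881] 85.35908153965568
```

View pics/w4.png

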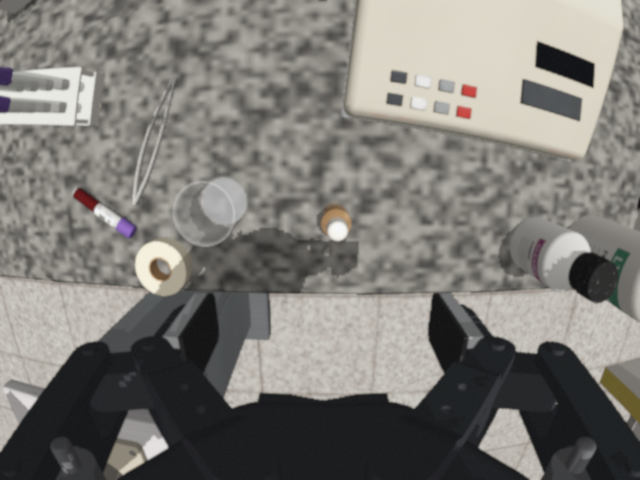

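The vial cap is at (338,230); the beaker base is at (223,203) with its rim at (206,213). There is room for the jaws between the beaker and the bottles.

Run:
```python
from h import *
s=np.load("s4.npy",allow_pickle=True).item()
for n,u,v,z in [("cap",338,230,58),("body",336,218,20),("beakbase",223,203,2),("bottlebase",512,255,0),("box",347,108,0)]: print(n,wpx2w(s,u,v,z).round(1))
```

```text
cap [ 424.3 -367.    58. ]
body [ 425.8 -366.8   20. ]
beakbase [ 435.5 -263.8    2. ]
bottlebase [ 386.7 -550.1   -0. ]
box [ 521.1 -375.8    0. ]
```

play_rows(deltas=[[[0, 0.01, 0.01], [0, -0.015, 0], 0], [[0, 0, 0.04], [0, 0, 0], 0], [[0, 0, 0.03], [0, 0, 0], 0], [[0, 0, 0.01], [0, 0, 0], 0], [[0, 0, 0], [0, 0, 0], 0]])

```text
time: 19.85
tool_pos: [429.4, -365.7, 98.3]
tcp_rot: [179.6, -0.6, 1.0]
ft_force: [-0.1, -1.0, 1.4]
finger_gap: 85.6
```

play_rows(deltas=[[[-0.006, 0.001, 0.01], [0, -0.008, 0], 0], [[0, 0, 0.03], [0, 0, 0], 0], [[0, 0, 0.025], [0, 0, 0], 0], [[0, 0, 0], [0, 0, 0], 0], [[0, 0, 0], [0, 0, 0], 0]])

```text
time: 20.48
tool_pos: [426.0, -371.0, 37.3]
tcp_rot: [179.2, -0.5, 1.0]
ft_force: [0.2, -0.4, 0.0]
finger_gap: 85.0
```

play_rows(deltas=[[[-0.002, -0.004, 0.013], [0.014, -0.008, 0], 0], [[0, 0, 0.01], [0, 0, 0], 0], [[0, 0, 0], [0, 0, 0], 0], [[0, 0, 0], [0, 0, 0], 0]])

```text
time: 20.98
tool_pos: [425.1, -368.2, 15.2]
tcp_rot: [179.9, -0.1, 1.0]
ft_force: [0.4, -1.3, 0.2]
finger_gap: 85.6
```

play_rows(deltas=[[[0, -0.001, 0.001], [0, 0, 0], 0.3], [[0, 0, 0], [0, 0, 0], 0.5], [[0, 0, 0], [0, 0, 0], 0.6], [[0, 0, 0], [0, 0, 0], 0.8], [[0, 0, 0], [0, 0, 0], 0.9], [[0, 0, 0], [0, 0, 0], 0.9], [[0, 0, 0], [0, 0, 0], 0.9], [[0, 0, 0], [0, 0, 0], 0.9]])

```text
time: 21.98
tool_pos: [425.4, -367.5, 14.9]
tcp_rot: [179.9, -0.1, 1.0]
ft_force: [0.2, 0.5, 0.2]
finger_gap: 23.9
```

play_rows(deltas=[[[0, 0, 0], [0, 0, 0], 0.9], [[0, 0, -0.02], [0, 0, 0], 0.9], [[0, 0, -0.05], [0, 0, 0], 0.9], [[0, 0, -0.05], [0, 0, 0], 0.9], [[0, 0, -0.05], [0, 0, 0], 0.9], [[0.003, -0.03, 0], [0, 0, 0], 0.9], [[0.003, -0.05, 0], [0, 0, 0], 0.9], [[0.003, -0.05, 0], [0, 0, 0], 0.9]])

```text
time: 22.98
tool_pos: [432.6, -237.6, 200.8]
tcp_rot: [179.5, -0.6, 0.7]
ft_force: [-0.1, 0.3, 0.1]
finger_gap: 24.1
```

play_rows(deltas=[[[0.002, -0.053, 0], [0, 0, 0], 0.9], [[0.002, -0.053, 0], [0, 0, 0], 0.9], [[0.002, -0.053, 0], [0, 0, 0], 0.9], [[0.002, -0.053, 0], [0, 0, 0], 0.9], [[0.002, -0.053, 0], [0, 0, 0], 0.9], [[0.002, -0.053, 0], [0, 0, 0], 0.9], [[0.002, -0.05, 0], [0, 0, 0], 0.9], [[0.002, -0.04, 0], [0, 0, 0], 0.9]])

```text
time: 23.98
tool_pos: [444.3, 183.8, 211.7]
tcp_rot: [179.4, -1.7, 0.7]
ft_force: [0.7, -0.5, 0.1]
finger_gap: 24.0
```

play_rows(deltas=[[[0, -0.02, 0], [0, 0, 0], 0.9], [[0, 0, 0], [0, 0, 0], 0.9]])

```text
time: 24.22
tool_pos: [443.8, 207.4, 214.6]
tcp_rot: [179.5, -1.9, 0.9]
ft_force: [-1.2, -0.2, -0.6]
finger_gap: 23.9
```

play_rows(deltas=[[[0.006, -0.014, 0], [0.008, -0.015, 0], 0.9], [[0.006, -0.013, 0.02], [0, -0.015, 0], 0.9], [[0, 0, 0.04], [0, 0, 0], 0.9], [[0, 0, 0.045], [0, 0, 0], 0.9], [[0, 0, 0.02], [0, 0, 0], 0.9], [[0, 0, 0], [0, 0, 0], 0.9], [[0, 0, 0], [0, 0, 0], 0.9]])

```text
time: 25.1
tool_pos: [460.9, 230.7, 95.8]
tcp_rot: [-179.9, -0.7, 0.7]
ft_force: [-0.3, -0.0, -0.3]
finger_gap: 24.1
```

play_rows(deltas=[[[-0.005, -0.004, 0.01], [0, -0.01, 0], 0.9], [[0, 0, 0.025], [0, 0, 0], 0.9], [[0, 0, 0.01], [0, 0, 0], 0.9], [[0, 0, 0], [0, 0, 0], 0.9], [[0, 0, 0], [0, 0, 0], 0.9]])

```text
time: 25.72
tool_pos: [458.9, 236.4, 54.3]
tcp_rot: [-179.8, -0.5, 0.7]
ft_force: [1.1, 0.5, 1.3]
finger_gap: 24.1
```

play_rows(deltas=[[[-0.003, 0.002, 0.008], [0, -0.006, 0], 0.9], [[0, 0, 0.01], [0, 0, 0], 0.9], [[0, 0, 0.003], [0, 0, 0], 0.9], [[0, 0, 0], [0, 0, 0], 0.9], [[0, 0, 0], [0, 0, 0], 0.9]])

```text
time: 26.35
tool_pos: [456.5, 234.6, 32.9]
tcp_rot: [-179.7, -0.2, 0.7]
ft_force: [-0.3, -0.3, -0.3]
finger_gap: 24.1
```

play_rows(deltas=[[[0, 0, 0.004], [0, 0, 0], 0.9], [[0, 0, 0.001], [0, 0, 0], 0.9], [[0, 0, 0], [0, 0, 0], 0.9], [[0, 0, 0], [0, 0, 0], 0.9]])

```text
time: 26.85
tool_pos: [456.9, 234.8, 28.0]
tcp_rot: [-179.7, -0.3, 0.7]
ft_force: [-0.8, -0.0, 1.2]
finger_gap: 23.9
```

play_rows(deltas=[[[0, 0, 0.0015], [0, 0, 0], 0.9], [[0, 0, 0], [0, 0, 0], 0.9], [[0, 0, 0], [0, 0, 0], 0.65], [[0, 0, 0], [0, 0, 0], 0.5], [[0, 0, 0], [0, 0, 0], 0.4], [[0, 0, 0], [0, 0, 0], 0.4], [[0, 0, -0.02], [0, 0, 0], 0.4], [[0, 0, -0.04], [0, 0, 0], 0.4]])

```text
time: 27.85
tool_pos: [453.6, 233.3, 83.9]
tcp_rot: [-179.9, 0.1, 0.7]
ft_force: [0.7, 0.5, 0.5]
finger_gap: 51.3
```

play_rows(deltas=[[[0, 0, -0.05], [0, 0, 0], 0.4], [[0, 0, -0.04], [0, 0, 0], 0.4], [[0, 0.03, 0], [0, 0, 0], 0.3], [[0, 0.05, 0], [0, 0, 0], 0.3], [[0, 0.05, 0], [0, 0, 0], 0.3], [[0, 0.05, 0], [0, 0, 0], 0.3], [[0, 0.05, 0], [0, 0, 0], 0.3], [[0, 0.05, 0], [0, 0, 0], 0.3]])

```text
time: 28.85
tool_pos: [460.2, -51.0, 181.3]
tcp_rot: [-179.7, -0.5, 1.1]
ft_force: [1.0, 0.4, -0.1]
finger_gap: 59.7
```

play_rows(deltas=[[[-0.015, 0.04, 0], [0, 0, 0], 0.3], [[-0.015, 0.035, 0], [0, 0, 0], 0.3], [[0, 0, 0], [0, 0, -0.166], 0.3], [[0, 0, 0], [0, 0, -0.166], 0.3], [[0, 0, 0], [0, 0, -0.166], 0.3], [[0, 0, 0], [0, 0, -0.166], 0.3], [[0, 0, 0], [0, 0, -0.166], 0.3], [[0, 0, 0], [0, 0, -0.1], 0.3]])

```text
time: 29.85
tool_pos: [429.5, -133.6, 181.1]
tcp_rot: [179.7, -0.5, 55.7]
ft_force: [-1.4, -0.2, 0.7]
finger_gap: 59.7
```

play_rows(deltas=[[[0, 0, 0], [0, 0, 0], 0.3]])

```text
time: 29.98
tool_pos: [429.4, -133.6, 181.1]
tcp_rot: [179.7, -0.5, 55.6]
ft_force: [-0.6, 0.5, -0.1]
finger_gap: 59.4
```

Run:
```python
from h import *
s=r.sense();print(s["tool_pos"],s["tcp_rot"],s["finger_gap"])
np.save("s5.npy",s,allow_pickle=True);cv2.imwrite("pics/w5.png",eyes.snapshot("wrist")[:,:,::-1])
```

```text
[ 429.43332121 -133.56711508  181.08763124] [179.67465531  -0.45480122  55.64638553] 59.39577138672186
```

View pics/w5.png

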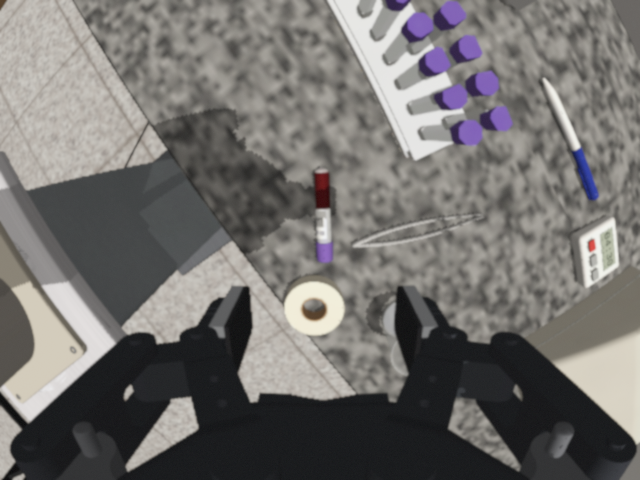

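The tube runs from (320,170) to (326,262), nearly aligned with the tool. The tape lies past its purple end at (314,308), and the tweezers' tip is at (355,245).

Run:
```python
from h import *
s=np.load("s5.npy",allow_pickle=True).item()
a=wpx2w(s,320,170,9);b=wpx2w(s,326,262,9);d=a-b;c=(a+b)/2;R,t=Rt(s)
print(a,b,np.linalg.norm(d),np.degrees(np.arctan2(d[1],d[0])),c,"tool delta",R.T@(c-t))
w=wpx2w(s,355,245,3);print("twz",R.T@(w-c)); print("tape",R.T@(wpx2w(s,314,308,15)-c))
```

```text
[450.40432992 -99.52104553   9.        ] [ 408.48672984 -170.18103861    9.        ] 82.15789566058248 59.322327097720446 [ 429.44552988 -134.85104207    9.        ] tool delta [ -2.41902907  -0.24250214 172.07524788]
twz [-26.9817267   28.83733243   5.94985266]
tape [-83.88215384  -8.31702813  -6.71337585]
```

play_rows(deltas=[[[-0.002, 0, 0.02], [0, 0, -0.06], 0.3], [[0, 0, 0.045], [0, 0, 0], 0.3], [[0, 0, 0.04], [0, 0, 0], 0.3], [[0, 0, 0.01], [0, 0, 0], 0.3], [[0, 0, 0], [0, 0, 0], 0.3], [[0, 0, 0], [0, 0, 0], 0.3]])

```text
time: 30.78
tool_pos: [432.1, -136.1, 67.2]
tcp_rot: [179.3, -0.5, 58.4]
ft_force: [0.2, 0.5, 0.2]
finger_gap: 59.9
```

play_rows(deltas=[[[0, -0.003, 0.01], [0.012, -0.008, -0.01], 0.3], [[0, 0, 0.025], [0, 0, 0], 0.3], [[0, 0, 0.013], [0, 0, 0], 0.3], [[0, 0, 0], [0, 0, 0], 0.3], [[0, 0, 0], [0, 0, 0], 0.3]])

```text
time: 31.4
tool_pos: [433.2, -135.9, 21.8]
tcp_rot: [179.6, -0.0, 59.1]
ft_force: [-0.8, -0.0, 0.7]
finger_gap: 59.9
```

play_rows(deltas=[[[-0.001, -0.004, 0.007], [0.005, 0, 0], 0.3], [[0, 0, 0.005], [0, 0, 0], 0.3], [[0, 0, 0], [0, 0, 0], 0.3], [[0, 0, 0], [0, 0, 0], 0.3]])

```text
time: 31.9
tool_pos: [429.9, -135.1, 10.3]
tcp_rot: [179.8, -0.0, 59.1]
ft_force: [0.0, 0.2, -0.4]
finger_gap: 59.7
```

play_rows(deltas=[[[0, 0, 0.005], [0, 0, 0], 0.3], [[0, 0, 0], [0, 0, 0], 0.3], [[0, 0, 0], [0, 0, 0], 0.5], [[0, 0, 0], [0, 0, 0], 0.7], [[0, 0, 0], [0, 0, 0], 0.85], [[0, 0, 0], [0, 0, 0], 1.0], [[0, 0, 0], [0, 0, 0], 1.0], [[0, 0, 0], [0, 0, 0], 1.0]])

```text
time: 32.9
tool_pos: [430.3, -135.2, 5.4]
tcp_rot: [179.8, -0.0, 59.1]
ft_force: [-0.8, 0.9, -0.3]
finger_gap: 14.1
```

play_rows(deltas=[[[0, 0, 0], [0, 0, 0], 1.0], [[0, 0, 0], [0, 0, 0], 1.0]])

```text
time: 33.15
tool_pos: [430.3, -135.2, 5.4]
tcp_rot: [179.8, -0.0, 59.1]
ft_force: [0.1, -0.5, 0.2]
finger_gap: 14.0
```

play_rows(deltas=[[[0, 0, -0.02], [0, 0, 0], 1.0], [[0, 0, -0.05], [0, 0, 0], 1.0], [[0, 0, -0.05], [0, 0, 0.1], 1.0], [[0, 0, -0.04], [0, 0, 0.164], 1.0], [[0, 0, 0], [0, 0, 0.164], 1.0], [[0, 0, 0], [0, 0, 0.164], 1.0], [[0, 0, 0], [0, 0, 0.164], 1.0], [[0, 0, 0], [0, 0, 0.164], 1.0]])

```text
time: 34.15
tool_pos: [429.1, -134.8, 170.9]
tcp_rot: [179.9, -0.2, 4.7]
ft_force: [-0.6, -0.1, -0.3]
finger_gap: 14.7
```

play_rows(deltas=[[[0, 0, 0], [0, 0, 0.12], 1.0], [[0, 0, 0], [0, 0, 0], 1.0]])

```text
time: 34.4
tool_pos: [429.1, -134.7, 170.9]
tcp_rot: [179.9, -0.2, -2.4]
ft_force: [0.6, 0.6, -0.9]
finger_gap: 14.3
```

play_rows(deltas=[[[0.008, -0.03, 0], [0, 0, 0.04], 1.0], [[0.012, -0.05, 0], [0, 0, 0.03], 1.0], [[0.012, -0.053, 0], [0, 0, 0], 1.0], [[0.012, -0.053, 0], [0, 0, 0], 1.0], [[0.012, -0.053, 0], [0, 0, 0], 1.0], [[0.012, -0.053, 0], [0, 0, 0], 1.0], [[0.012, -0.053, 0], [0, 0, 0], 1.0], [[0.012, -0.05, 0], [0, 0, 0], 1.0]])

```text
time: 35.4
tool_pos: [561.6, 258.4, 170.8]
tcp_rot: [179.8, -0.4, -5.4]
ft_force: [0.4, 0.2, -0.0]
finger_gap: 14.1
```

play_rows(deltas=[[[0, -0.02, 0], [0, 0, 0], 1.0], [[0, 0, 0], [0, 0, 0], 1.0]])

```text
time: 35.65
tool_pos: [563.1, 281.7, 169.7]
tcp_rot: [179.8, -0.3, -4.9]
ft_force: [-0.6, -1.3, -0.4]
finger_gap: 14.3
```

play_rows(deltas=[[[0.005, -0.016, 0], [0, 0, 0.03], 1.0], [[0.005, -0.014, 0.02], [0, 0, 0], 1.0], [[0, 0, 0.04], [0, 0, 0], 1.0], [[0, 0, 0.03], [0, 0, 0], 1.0], [[0, 0, 0], [0, 0, 0], 1.0], [[0, 0, 0], [0, 0, 0], 1.0]])

```text
time: 36.4
tool_pos: [578.0, 301.4, 80.3]
tcp_rot: [179.7, -0.4, -6.6]
ft_force: [0.5, 0.0, -0.0]
finger_gap: 14.5
```

Run:
```python
from h import *
s=r.sense();print(s["tool_pos"],s["tcp_rot"],s["finger_gap"])
np.save("s6.npy",s,allow_pickle=True);cv2.imwrite("pics/w6.png",eyes.snapshot("wrist")[:,:,::-1])
```

```text
[577.95718827 301.3660916   80.34862566] [179.67175409  -0.42779708  -6.63365906] 14.49450544809424
```

View pics/w6.png

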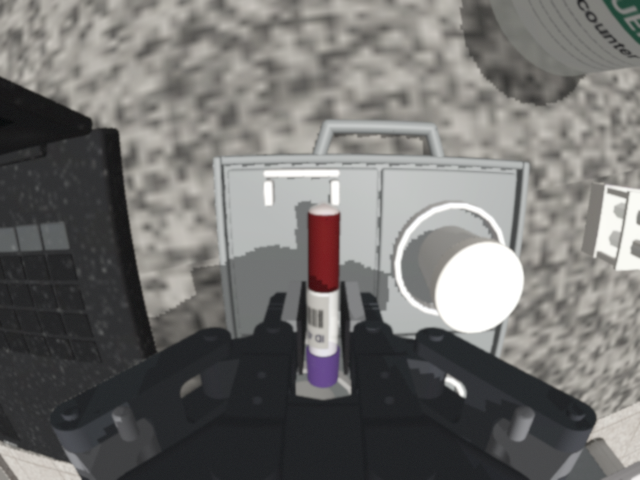

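The tube is held parallel to the channel. The far end stop is centred at (302,174), with cheeks at (269,193) and (335,193). Cup A sits in its ring at the right.

Run:
```python
from h import *
s=np.load("s6.npy",allow_pickle=True).item();R,t=Rt(s)
for n,u,v,z in [("bar",302,174,22),("barL",264,173,22),("barR",340,173,22),("tubetip",324,209,82)]:
    w=wpx2w(s,u,v,z);print(n,w.round(1),(R.T@(w-t)).round(1))
print("center",(R.T@(np.array([576.1,311.5,20])-t)).round(1))
```

```text
bar [626.3 307.3  22. ] [ 46.9 -11.8  58.6]
barL [629.5 327.8  22. ] [ 47.7 -32.6  58.5]
barR [624.4 286.8  22. ] [47.4  8.7 58.8]
tubetip [617.5 296.8  82. ] [39.8 -0.1 -1.4]
center [ -3.5 -10.2  60.3]
```

play_rows(deltas=[[[-0.002, -0.011, 0], [0.006, -0.006, 0], 1.0], [[0, 0, 0.015], [0, 0, 0], 1.0], [[0, 0, 0.01], [0, 0, 0], 1.0], [[0, 0, 0], [0, 0, 0], 1.0], [[0, 0, 0], [0, 0, 0], 1.0]])

```text
time: 37.08
tool_pos: [578.7, 314.1, 56.6]
tcp_rot: [-179.8, -0.3, -6.6]
ft_force: [0.3, 0.1, 0.0]
finger_gap: 14.0
```

play_rows(deltas=[[[-0.001, 0.002, 0.01], [-0.004, 0, 0], 1.0], [[0, 0, 0.01], [0, 0, 0], 1.0], [[0, 0, 0.007], [0, 0, 0], 1.0], [[0, 0, 0], [0, 0, 0], 1.0], [[0, 0, 0], [0, 0, 0], 1.0]])

```text
time: 37.7
tool_pos: [577.3, 311.8, 27.3]
tcp_rot: [179.9, -0.2, -6.6]
ft_force: [-0.6, 0.3, -0.7]
finger_gap: 14.5
```

play_rows(deltas=[[[0, 0, 0.005], [0, 0, 0], 1.0], [[0, 0, 0.003], [0, 0, 0], 1.0], [[0, 0, 0], [0, 0, 0], 1.0], [[0, 0, 0], [0, 0, 0], 1.0]])

```text
time: 38.2
tool_pos: [577.9, 312.0, 19.5]
tcp_rot: [179.9, -0.3, -6.6]
ft_force: [0.6, 0.9, -0.2]
finger_gap: 14.2
```

play_rows(deltas=[[[0, 0, 0.002], [0, 0, 0], 1.0], [[0, 0, 0], [0, 0, 0], 1.0], [[0, 0, 0], [0, 0, 0], 0.8], [[0, 0, 0], [0, 0, 0], 0.65], [[0, 0, 0], [0, 0, 0], 0.6], [[0, 0, 0], [0, 0, 0], 0.6], [[0, 0, -0.02], [0, 0, 0], 0.6], [[0, 0, -0.04], [0, 0, 0], 0.6]])

```text
time: 39.2
tool_pos: [575.0, 311.0, 76.1]
tcp_rot: [179.7, 0.0, -6.6]
ft_force: [0.0, 0.2, 0.1]
finger_gap: 33.9
```

play_rows(deltas=[[[0, 0, -0.05], [0, 0, 0], 0.6], [[0, 0, -0.05], [0, 0, 0], 0.6], [[0, 0.03, -0.05], [0, 0, 0], 0.3], [[-0.02, 0.05, 0], [0, 0, 0], 0.0], [[-0.02, 0.05, 0], [0, 0, 0], 0.0], [[-0.02, 0.05, 0], [0, 0, 0], 0.0], [[0, 0.03, 0], [0, 0, 0], 0.0], [[0, 0, 0], [0, 0, 0], 0.0]])

```text
time: 40.2
tool_pos: [492.8, 106.0, 251.1]
tcp_rot: [-179.8, -1.4, -6.5]
ft_force: [-0.7, 0.0, 0.4]
finger_gap: 85.4
```

Run:
```python
from h import *
s=r.sense();print(s["time"],s["tool_pos"])
cv2.imwrite("pics/w7.png",np.hstack([eyes.snapshot("wrist")[:,:400,::-1],eyes.snapshot("side")[:,130:530,::-1]]))
im=eyes.snapshot("top")[:,:,::-1];cv2.imwrite("pics/t7.png",np.hstack([cv2.resize(im[190:305,155:255],None,fx=4,fy=4),cv2.resize(im[170:310,350:490],(400,460))]))
```

```text
40.2 [492.80103474 105.98849017 251.08999326]
```

View pics/w7.png

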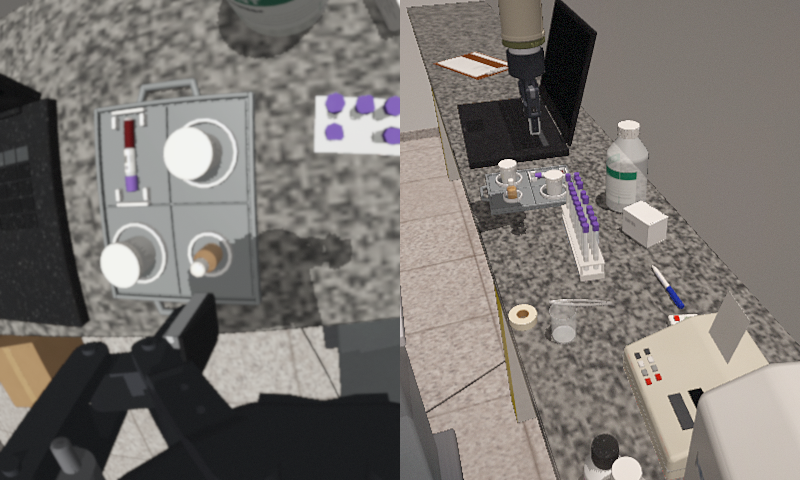

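View pics/t7.png

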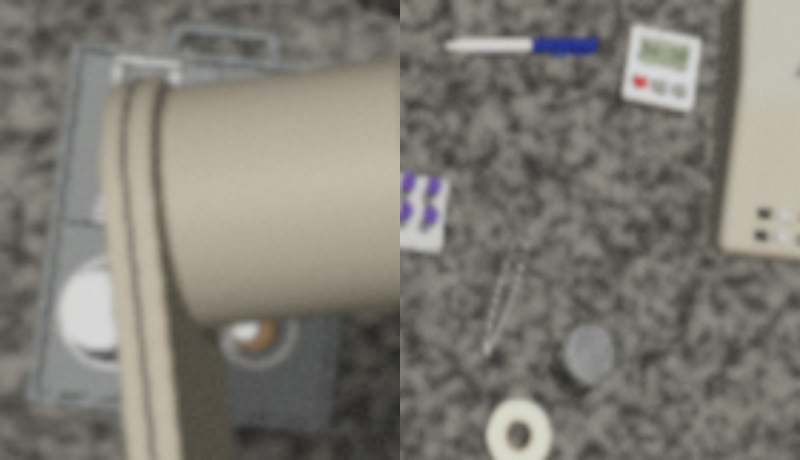

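All four items are seated in the carrier: both cups in the wide rings, the vial in the small ring and the tube between the cheeks. The beaker and pen haven't moved, and the arm is clear. Handing in.

```bash
python3 -c "
from bench import r
print(r.hand_in())"
```

```text
the job is handed in; nothing more can be done
None
```

The carrier is packed and handed in at about 40 s of the 104 s allowed. I placed both lidded cups in the wide holders, then the vial in the small holder, then the tube lengthwise in the cradle's channel.

**Last checks:** The final wrist and side pictures show both cups and the vial upright inside their rims and the tube lying between the cradle's cheeks. The beaker and pen are where they started, and the gripper was open and clear at 251 mm height. Wrist force readings at the end of each move stayed under about 2 N.

**What I could not confirm:** In the last top picture the arm hid most of the carrier, so that view only partly confirms the packing. Contact with the holder floors was too light to stand out in the force readings, so I set the release heights from geometry.

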